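# Lock off the changeover switch

### The arm

A 6-joint arm with a two-finger parallel gripper is mounted at the origin on the work surface. World frame = base frame: x ahead of the robot, y to its left, z up, the work surface at z = 0. Lengths are in m, angles in rad, forces in N, time in s.
With the tool pointing down it reaches from about 0.3 to 0.775 m from the base axis. Payload 14.6 kg.
Tool frame: the origin (TCP) lies on the centre line of the jaws, within the pads' length; the fingertips stand 25 mm ahead of it and the grasp point (between the pads) lies 6 mm ahead of it (ctrl.tip_reach is the distance from the TCP to the fingertips, in m); z points along the fingers, y is the line along which they close (so a half turn about z gives the same grasp; the last joint's range is limited). The gripper opens to 94 mm and grips with 3 to 60 N. Pads are 16 mm wide; open, the fingers measure 119 mm over their backs; the gripper's body (75 mm by 177 mm) begins 78 mm behind the grasp point.
Start: joints at [1.068, 0.3, 1.521, -0, 1.321, -0.067], TCP at [0.232, 0.499, 0.23] pointing down, gripper open.
Joint ranges: [-3.03, 3.03], [-0.79, 2.21], [0.23, 2.52], [-1.04, 4.18], [0, 3.07], [-2.55, 2.55]. Speed limits (rad/s): [2.22, 2.22, 2.57, 3.14, 3.14, 3.14].

### API

Orientations are given as [roll, pitch, yaw] about the fixed x, y, z axes, in that order (R = Rz(yaw) Ry(pitch) Rx(roll)).
In Python, from station import ctrl gives the robot as it stands. The module is installed in compiled form; this text tells all that it offers.
- The arm moves only by the tool apply_moves, never from a script. Its argument "deltas" is a list of rows, each a list of 7 numbers: the closure in counts, from 0 (fully open) to 255 (shut), then the shift along the world's x, y, z in cm, then the turn, a rotation vector about the world's x, y, z in rad. In form: [[jaw, tx, ty, tz, ax, ay, az], ...]. A call has 1 to 10 rows; each row shifts and turns the commanded pose from where the row before left it; what a row does not reach is not made up. A row lasts 1/10 s, in which the tool goes at most 50 mm and 8.59 degrees, less where a joint would pass 70% of its speed; a pose out of reach is approached as far as the arm can. A call with a gripper value outside its range is refused whole. The fingers move at their own pace and stop on an object; "grip_force" is the grip in N (left out, the last holds). Time passes only in rows, so rows that do not move let the fingers close. It gives the time, the measured TCP pose, the force, the opening and the grip force at its end, in the units of the state.
- ctrl.get_obs(): the state, without advancing time (a new reading comes with each control period).
- ctrl.camera(name): name is "scene" or "side" or "wrist"; returns a dict with "img" (384x512x3 uint8, red, green, blue), "K" (3x3 intrinsics, pixels), "k1" (the pictures are not rectified: a ray, as slopes to the right and down, at radius r is drawn at 1 + k1 r^2 times it, then the intrinsics apply), "pose" (4x4, takes a point from camera to world coordinates); the wrist camera has in their place "hand_eye" (4x4, takes a point from camera to tool coordinates, whose origin is the TCP and whose axes are the flange's). Camera axes: x right, y up, looking along -z (the intrinsics and any distortion apply to the point x, -y, -z); pixel columns grow to the right and rows downward; lengths in m; the calibration is good to about 2 mm. A picture is of the moment at which its call begins: read the wrist's pose just before it. There is no depth.
- ctrl.hand_in(): hands the job in; it is judged then, once.
The state is a dict: "time_s": time; "qpos": joint angles; "joint_vel": joint speeds; "tau": joint torques, N m; "ee_pos": TCP position; "eef_rot": TCP orientation; "force": force on the tool from outside, world axes, zero at the start; "moment": the same for the moment, N m; "grip_width": finger opening in m; "grip_force": force on a finger pad.
Only numpy, scipy, OpenCV 4.12 (cv2) and the standard library are available. Lean on these libraries where they do the work, as an engineer would, in place of code of your own. Each camera call takes 0.05 s, during which the arm holds its last target. There are 200 camera calls.

### The job

Lock the changeover switch on the mounting plate in its middle (off) position: push its lever round with the fingertips until the slot in the locking disc lines up with the locking bar, then push the bar by its thumb tab through the disc and keeper until it is fully home against the rear strap. Push only: do not lift the bar, and leave the padlock, mains filter, terminal strip and screwdriver lying where they are.

Things in the scene. Friction and masses are not known exactly. Their poses are not given: they have to be found in the camera images.
- switch_plate: Aluminium mounting plate 270 x 360 x 4 mm, fixed flat on the bench. Origin: at bench level under the disc's axis, z up; the plate spans x -90 to 180, y -120 to 240 mm in this frame. It carries a four-pole changeover switch (moulded body 100 x 124 mm in x, y, top 64 mm above the bench, copper terminals out to x = +-69 mm). The bar lies along this frame's y, at x = 0.
- disc_axis (a point): Top of the locking disc on its vertical axis, fixed, 90 mm above the bench. The disc is 80 mm across: two steel half-moon cheeks (73.5 to 90 mm above the bench) with a straight slot 22 mm wide through the middle. The 16 mm bar enters freely within 0.07 rad of line; its round nose still centres the disc from 0.12 rad.
- lock_disc (a joint): Angle of disc and lever (rad), positive anticlockwise from above. 0 = off: slot in line with the bar, lever towards the plate's -x. Starts at 0.45 to 1.05, lever swung to the plate's -y side; turn it clockwise from above to 0. Stops at -0.35 and 1.2. Friction about 0.25 Nm (3 N at the knob), no spring or detent: it stays where left.
- lever_knob (a point): Top centre of the lever's upright black knob: a cylinder 22 mm in diameter, 73.5 to 123.5 mm above the bench, 88 mm from the disc's axis, turning with the disc. The flat steel lever arm, 14 mm wide, joins it to the disc; its top is 73 mm above the bench.
- rear_strap (a point): Fixed point on the bar channel: top of the rear strap, middle of its rear face, at plate x 0, y 86 mm, 86.5 mm above the bench. The tab meets this face when the bar is home. A like strap spans y 45 to 53 mm; both are 30 mm wide. The steel channel runs along plate y from 44 to 222 mm, 24 mm wide, bed 74 mm and lip tops 80 mm above the bench.
- keeper (a point): Fixed: top centre of the keeper, a steel portal on the switch at the disc's far side, plate x 0, y -50 mm, 88.5 mm above the bench; 28 mm wide (22 inside), 12 mm long. The bar's nose goes through it.
- lock_bar: Loose steel bar 16 x 162 x 8 mm, about 0.2 kg, lying in the channel under the straps. Origin: mid length, underside, 74 mm above the bench. Its +y points to the tail, -y to the round nose, parallel to the plate's y; it is pushed to -y. Origin starts at plate y 127 to 139 mm (nose short of the disc); fully home it is at y = 13 mm, nose 12 mm out of the keeper.
- bar_tab (a point): Centre of the front face (nose side) of the bar's bent-up thumb tab, 99 mm above the bench. The tab is a plate 32 mm wide across the bar, 5 mm thick, 82 to 116 mm above the bench; push its rear face, 5 mm behind this point (plate +y), with a light force (1 to 6 N). 3 mm of bar lie behind it. Fully home this point is at plate y = 86 mm.
- bar_nose (a point): Tip of the bar's round nose (radius 8 mm), 81 mm ahead of the bar's origin, at mid thickness. Fully home it is at plate y = -68 mm.
- padlock: Loose brass padlock lying flat on the plate beside the channel (body 42 x 34 x 20 mm, steel shackle); leave alone. Origin under the middle of its body.
- mains_filter: Loose metal mains filter 50 x 112 x 36 mm on the plate beside the switch, far side; leave alone. Origin under its middle.
- terminal_strip: Loose black terminal strip 30 x 98 x 24 mm on the plate; leave alone. Origin under its middle.
- screwdriver: Loose screwdriver, 170 mm long, handle 26 mm thick, lying on the plate on the robot's side of the channel and roughly parallel with it; leave alone. Origin under its middle.

How it is judged:
On the way, in this order (a step that is already met when the one before it is completed fails the run):
1. the disc's slot is lined up with the bar (value of joint lock_disc between -0.12 and 0.12 rad), for 0.2 s.
2. the bar is pushed fully home through disc and keeper (y of bar_nose in the frame of switch_plate below -0.061 m), for 0.2 s.
At the end, for the whole second after the job is handed in: The disc stands within 0.12 rad of off, and the bar lies in its channel, through slot and keeper, at rest, within 7 mm of fully home (nose at plate y below -61 mm, within 8 mm of the channel's line) (all of step 1 and y of bar_nose in the frame of switch_plate below -0.061 m and x of bar_nose in the frame of switch_plate between -0.008 and 0.008 m and angle between the y axis of lock_bar and the y axis of switch_plate, either way round below 0.1 rad and height (world z) of lock_bar below 0.08 m and linear speed of lock_bar below 0.01 m/s); the robot touches nothing.
It fails at once if the bar is lifted (origin more than 12 mm up, or tilted more than 0.2 rad) (height (world z) of lock_bar above 0.086 m or angle between lock_bar's own z axis and vertical above 0.2 rad).
It fails at once if the padlock is moved more than 25 mm, along or up (distance of padlock from where it was at the start of the episode above 0.025 m).
It fails at once if the mains filter is moved more than 25 mm, along or up (distance of mains_filter from where it was at the start of the episode above 0.025 m).
It fails at once if the terminal strip is moved more than 25 mm, along or up (distance of terminal_strip from where it was at the start of the episode above 0.025 m).
It fails at once if the screwdriver is moved more than 25 mm, along or up (distance of screwdriver from where it was at the start of the episode above 0.025 m).
It also fails if it takes over 48 s, if anything falls off the work surface, if the arm or the gripper's body presses on something with over 40 N, if the wrist force passes 120 N, or if a joint passes its speed limit or range.

## Working session

There is one attempt and no reset: what is moved stays moved. The work goes in short steps, Python scripts to look and compute and a tool call to move; the robot and the scene stay as the last step left them, time stands still between calls to the robot, and variables do not carry over. Pictures are saved under pics/ and viewed, at most 10 in all, crops included, and the job is handed in when it is done.

Besides the shell and the picture viewer there is one more tool, called after "Emit:" by a JSON object that holds its "method" and its "body". apply_moves: Moves the arm, as the interface text tells. Its arguments: {"type":"object","properties":{"deltas":{"type":"array"},"grip_force":{"type":"number"}},"required":["deltas"]}

```bash
mkdir -p pics; cat > h.py <<'E'
import numpy as np, cv2, pickle
from scipy.spatial.transform import Rotation as R
def cam(name):
    from station import ctrl
    o=ctrl.get_obs(); c=ctrl.camera(name)
    if 'pose' not in c:
        T=np.eye(4); T[:3,:3]=R.from_euler('xyz',o['eef_rot']).as_matrix(); T[:3,3]=o['ee_pos']; c['pose']=T@c['hand_eye']
    return c
def ray(c,u,v):
    p=cv2.undistortPoints(np.array([[[u,v]]],float),c['K'],np.array([c['k1'],0,0,0.]))[0,0]
    d=c['pose'][:3,:3]@np.array([p[0],-p[1],-1]); return c['pose'][:3,3],d/np.linalg.norm(d)
def atz(c,u,v,z):
    o,d=ray(c,u,v); return o+d*(z-o[2])/d[2]
def proj(c,P):
    P=np.atleast_2d(P); q=(P-c['pose'][:3,3])@c['pose'][:3,:3]*[1,-1,-1]
    return cv2.projectPoints(q,np.zeros(3),np.zeros(3),c['K'],np.array([c['k1'],0,0,0.]))[0][:,0]
E
python3 - <<'E'
from h import *
for n in ['scene','side','wrist']:
    c=cam(n); pickle.dump(c,open(n+'0.pkl','wb'))
    print(n,c['pose'].round(3).tolist(),c['k1'],c['K'][0,0]); 
    cv2.imwrite(f'pics/{n}0.png',cv2.resize(c['img'][:,:,::-1],(800,600),interpolation=cv2.INTER_CUBIC))
from station import ctrl
print(ctrl.get_obs())
E
```

```text
scene [[0.591, -0.687, 0.423, 0.959], [0.807, 0.493, -0.326, -0.229], [0.015, 0.533, 0.846, 0.799], [0.0, 0.0, 0.0, 1.0]] -0.014244427150322087 425.39815010602575
side [[0.792, 0.388, -0.471, 0.303], [-0.61, 0.479, -0.631, -0.393], [-0.019, 0.787, 0.617, 0.502], [0.0, 0.0, 0.0, 1.0]] 0.003599849194258435 378.0544647290867
wrist [[0.423, -0.88, -0.219, 0.17], [0.906, 0.41, 0.103, 0.527], [-0.001, -0.242, 0.97, 0.383], [0.0, 0.0, 0.0, 1.0]] -0.0403860965479489 305.3339694219224
{'time_s': 0.15, 'qpos': array([ 1.06838211e+00,  3.00343496e-01,  1.52140564e+00,  1.13140092e-05,
        1.32069659e+00, -6.66004693e-02]), 'joint_vel': array([ 0.00014818, -0.00241653, -0.00090432,  0.00043872,  0.0012116 ,
        0.00039076]), 'tau': array([ 1.00875255e-03, -5.31958079e+01, -3.52820957e+01,  7.07594398e-02,
        2.36015185e-02, -1.21664443e-04]), 'ee_pos': array([0.23210236, 0.49844465, 0.23003053]), 'eef_rot': array([-3.14074220e+00, -6.77083994e-05,  2.70577607e+00]), 'force': array([ 0.22457876,  0.429282  , -0.50005072]), 'moment': array([ 0.01346664, -0.008522  ,  0.05057775]), 'grip_force': 0.0, 'grip_width': 0.09406121001707608}
```

View pics/scene0.png

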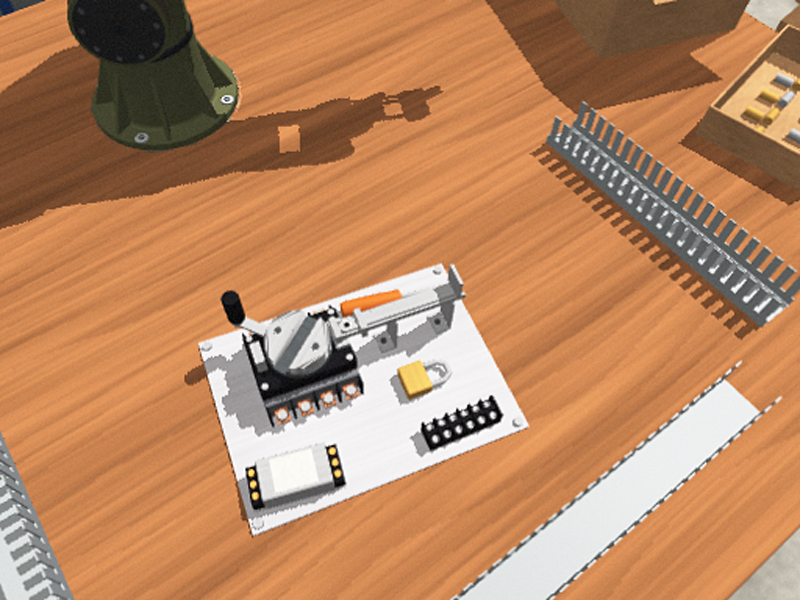

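View pics/side0.png

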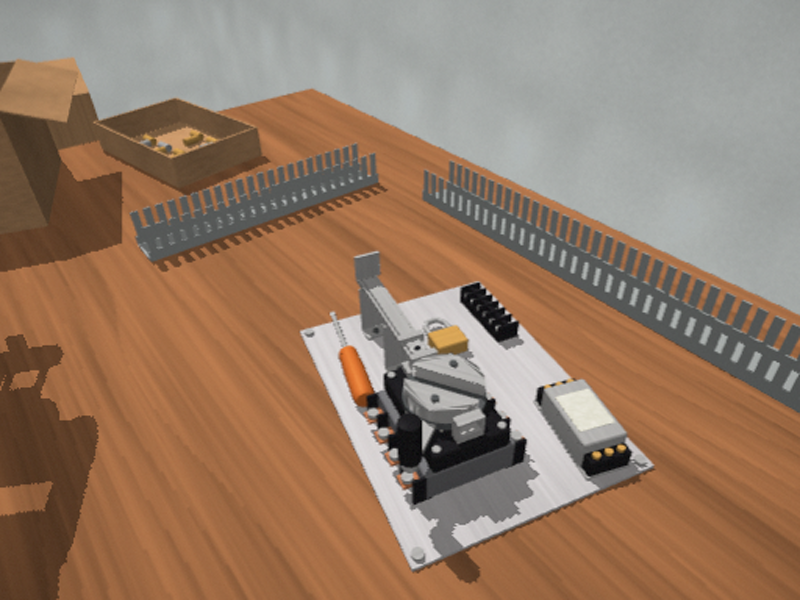

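The scene view shows the plate corners at about (200,346), (443,266), (526,428) and (253,534), the knob top at (231,296) and the tab at (457,272). The side view shows the knob top at (409,421) and the tab top at (367,256). I'll fit the plate pose, lever angle and bar position to these.

```bash
cat > fit.py <<'E'
from h import *
from scipy.optimize import least_squares
s=pickle.load(open('scene0.pkl','rb')); d=pickle.load(open('side0.pkl','rb'))
k=512/800
C=np.array([[-.09,-.12,.004],[-.09,.24,.004],[.18,.24,.004],[.18,-.12,.004]])
uv={'s':np.array([[200,346],[443,266],[526,428],[253,534]])*k,'d':np.array([[414,570],[302,329],[463,285],[653,466]])*k}
kn={'s':np.array([231,296])*k,'d':np.array([409,421])*k}
tb={'s':np.array([454,265])*k,'d':np.array([367,256])*k}
cs={'s':s,'d':d}
def W(p,P):
    P=np.atleast_2d(P); c,n=np.cos(p[2]),np.sin(p[2]); return np.c_[P[:,0]*c-P[:,1]*n+p[0],P[:,0]*n+P[:,1]*c+p[1],P[:,2]]
def knob(a): return [-.088*np.cos(a),-.088*np.sin(a),.1235]
def tab(y): return [0,y+.0025,.116]   # y front face
def pts(q): return np.vstack([W(q,C),W(q,knob(q[3])),W(q,tab(q[4]))])
def f(q,each=False):
    return np.concatenate([(proj(cs[i],pts(q))-np.vstack([uv[i],kn[i],tb[i]])).ravel() for i in 'sd'])
a=[atz(s,*uv['s'][i],.004) for i in range(4)]
print(np.round(a,3), [np.linalg.norm(a[i]-a[i-1]).round(3) for i in range(4)])
e=a[1]-a[0]; th=np.arctan2(-e[0],e[1])
q0=[*(np.mean(a,0)[:2]-W([0,0,th],[.045,.06,0])[0,:2]),th,.8,.21]
r=least_squares(f,q0,loss='soft_l1')
q=r.x; np.save('q.npy',q)
if __name__=='__main__':
    print(q, np.degrees(q[2])); print(f(q).reshape(-1,2).round(1))
    for n,P in dict(knob=knob(q[3]),tab=tab(q[4]),strap=[0,.086,.0865],keeper=[0,-.05,.0885],knob0=knob(0)).items(): print(n,W(q,P).round(4))
    ims=[]
    for i,n in (('s','scene'),('d','side')):
        im=cv2.resize(cs[i]['img'][:,:,::-1],None,fx=4,fy=4,interpolation=cv2.INTER_CUBIC)
        P=np.vstack([pts(q),W(q,[[0,.086,.0865],[0,-.05,.0885],[0,0,.09],[.0,.222,.08]])])
        al=np.linspace(0,6.28,60); ring=W(q,np.c_[.04*np.cos(al),.04*np.sin(al),.09+0*al]); kt=W(q,np.array(knob(q[3]))+np.c_[.011*np.cos(al),.011*np.sin(al),0*al])
        for p in np.vstack([P]): cv2.drawMarker(im,tuple(int(v*4+1.5) for v in proj(cs[i],p)[0]),(255,0,255),0,14,1)
        for p in np.vstack([ring,kt]): cv2.circle(im,tuple(int(v*4+1.5) for v in proj(cs[i],p)[0]),1,(0,255,0),-1)
        x,y=proj(cs[i],W(q,[0,.04,.09]))[0]*4; x=int(x);y=int(y)
        ims.append(im[y-300:y+300,x-400:x+400][:, :])
    for n,im in zip('ab',ims): cv2.imwrite(f'pics/chk_{n}.png',im)
E
python3 fit.py
```

```text
[[ 0.474 -0.177  0.004]
 [ 0.562  0.171  0.004]
 [ 0.819  0.101  0.004]
 [ 0.729 -0.243  0.004]] [np.float64(0.263), np.float64(0.359), np.float64(0.266), np.float64(0.355)]
[ 0.58474871 -0.0853203  -0.24645746  0.73689382  0.2071221 ] -14.120972351106845
[[-2.4 -1.5]
 [-2.3 -1.5]
 [ 0.8 -1.1]
 [-1.3  1.4]
 [-1.9  0.6]
 [-0.1  5.9]
 [-1.1 -1.2]
 [-1.3  0.4]
 [10.3 -3.2]
 [ 0.8 -1.1]
 [-0.5 -1. ]
 [ 0.1 -1.6]]
knob [[ 0.5071 -0.1268  0.1235]]
tab [[0.6359 0.118  0.116 ]]
strap [[ 0.6057 -0.0019  0.0865]]
keeper [[ 0.5726 -0.1338  0.0885]]
knob0 [[ 0.4994 -0.0639  0.1235]]
```

View pics/chk_a.png

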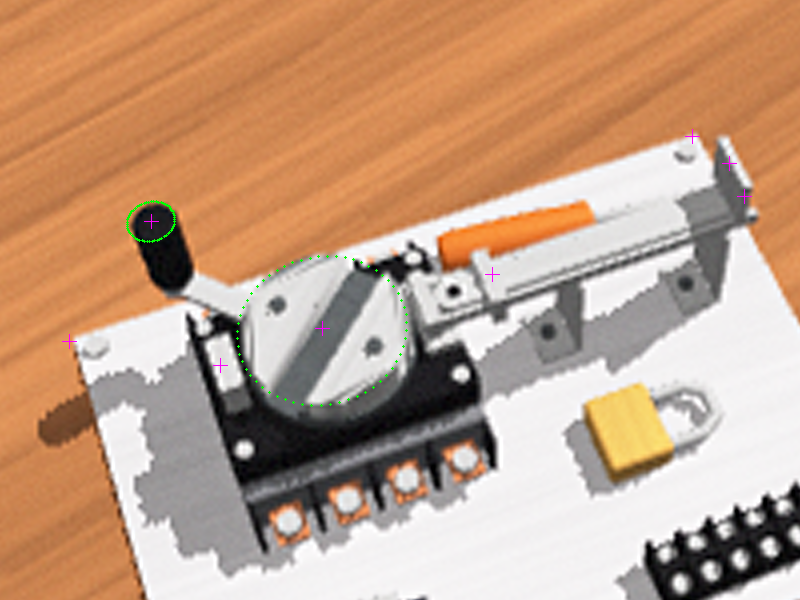

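View pics/chk_b.png

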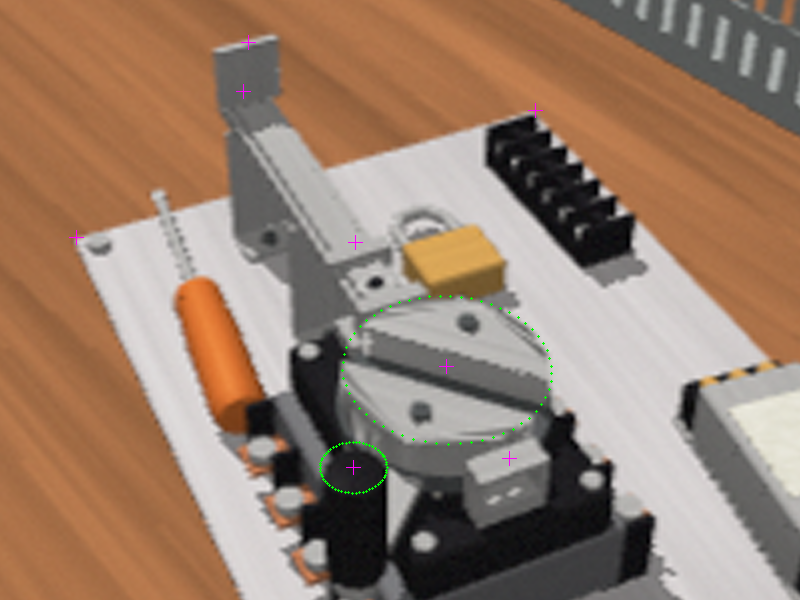

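The overlays match the knob, disc, keeper and tab to about 1–2 mm. The two outliers were my own misread corner and tab picks. The fit gives plate yaw −0.246 and a lever angle of about 0.74. Next I'll compute waypoints.

```bash
sed -i 's/\[463,285\]/[467,285]/; s/\[454,265\]/[458,268]/' fit.py; python3 - <<'E'
from fit import *
uv['d'][2]=np.nan; g=lambda q:np.nan_to_num(f(q)); 
r=least_squares(g,q,loss='soft_l1'); q=r.x; np.save('q.npy',q); print(q); print(g(q).reshape(-1,2).round(1).tolist())
for a in [q[3],.6,.45,.3,.15,0]:
    k_=np.array(knob(a)); print('pusher',round(a,2),(W(q,[k_[0],k_[1]-.019,.115])*100).round(2))
print('start',(W(q,np.array(knob(q[3]))-[0,.037,0])*100).round(2),'push dir',(W([0,0,q[2]],[0,1,0])).round(3))
for y in [q[4]+.04,q[4]+.013,.15+.013,.099]: print('tabpush',y,(W(q,[0,y,.12])*100).round(2))
E
```

```text
[[ 0.474 -0.177  0.004]
 [ 0.562  0.171  0.004]
 [ 0.819  0.101  0.004]
 [ 0.729 -0.243  0.004]] [np.float64(0.263), np.float64(0.359), np.float64(0.266), np.float64(0.355)]
[ 0.58543448 -0.085296   -0.25028202  0.73497264  0.21149578]
[[-2.1, -1.5], [-1.8, -1.1], [0.9, -0.3], [-1.5, 1.6], [-1.6, 0.6], [-0.2, 3.8], [-1.1, -1.6], [-0.6, 0.1], [0.0, 0.0], [1.1, -0.9], [-0.4, -1.4], [-0.0, -3.0]]
pusher 0.73 [[ 50.29 -14.47  11.5 ]]
pusher 0.6 [[ 49.81 -13.39  11.5 ]]
pusher 0.45 [[ 49.45 -12.12  11.5 ]]
pusher 0.3 [[ 49.28 -10.81  11.5 ]]
pusher 0.15 [[49.32 -9.49 11.5 ]]
pusher 0 [[49.55 -8.19 11.5 ]]
start [[ 49.84 -16.21  12.35]] push dir [[0.248 0.969 0.   ]]
tabpush 0.2514957842904196 [[64.77 15.84 12.  ]]
tabpush 0.2244957842904196 [[64.1  13.22 12.  ]]
tabpush 0.163 [[62.58  7.26 12.  ]]
tabpush 0.099 [[61.    1.06 12.  ]]
```

Emit:
{"method": "apply_moves", "body": {"deltas": [[255,0,-3,0,0,0,-0.14],[255,1,-4,0,0,0,-0.14],[255,1.5,-4,0,0,0,-0.14],[255,1.5,-4,0,0,0,-0.14],[255,1.5,-4,0,0,0,-0.14],[255,1.5,-4,0,0,0,-0.14],[255,1.5,-4,0,0,0,-0.14],[255,1.5,-4,0,0,0,-0.14],[255,1.5,-4,0,0,0,-0.13],[255,1.5,-4,0,0,0,-0.13]], "grip_force": 10}}

```text
time_s: 1.15
ee_pos: [0.3623, 0.1069, 0.2305]
eef_rot: [3.141, -0.0, 1.321]
force: [0.7, 0.4, 0.4]
grip_width: 0.0177
grip_force: 0.0
```

Emit:
{"method": "apply_moves", "body": {"deltas": [[255,1.5,-4,0,0,0,0],[255,2,-4,0,0,0,0],[255,2,-4,0,0,0,0],[255,2,-4,0,0,0,0],[255,2,-4,0,0,0,0],[255,2,-4,0,0,0,0],[255,2,-3.5,0,0,0,0],[255,0,0,-3,0,0,0],[255,0,0,-4,0,0,0],[255,0,0,-4,0,0,0]]}}

```text
time_s: 2.15
ee_pos: [0.497, -0.1667, 0.119]
eef_rot: [3.141, 0.0, 1.325]
force: [1.6, -0.6, -1.1]
grip_width: 0.0007
grip_force: 0.0
```

Emit:
{"method": "apply_moves", "body": {"deltas": [[255,0,0,-0.5,0,0,0],[255,0,0,0,0,0,0]]}}

```text
time_s: 2.35
ee_pos: [0.4971, -0.1664, 0.1156]
eef_rot: [-3.14, -0.0, 1.326]
force: [-0.5, -0.1, 0.8]
grip_width: 0.0005
grip_force: 0.0
```

```bash
python3 - <<'E'
from h import *
c=cam('side');q=np.load('q.npy')
cv2.imwrite('pics/side1.png',cv2.resize(c['img'][180:384,150:422,::-1],(800,600),interpolation=cv2.INTER_CUBIC))
E
```

```text
(no output)
```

View pics/side1.png

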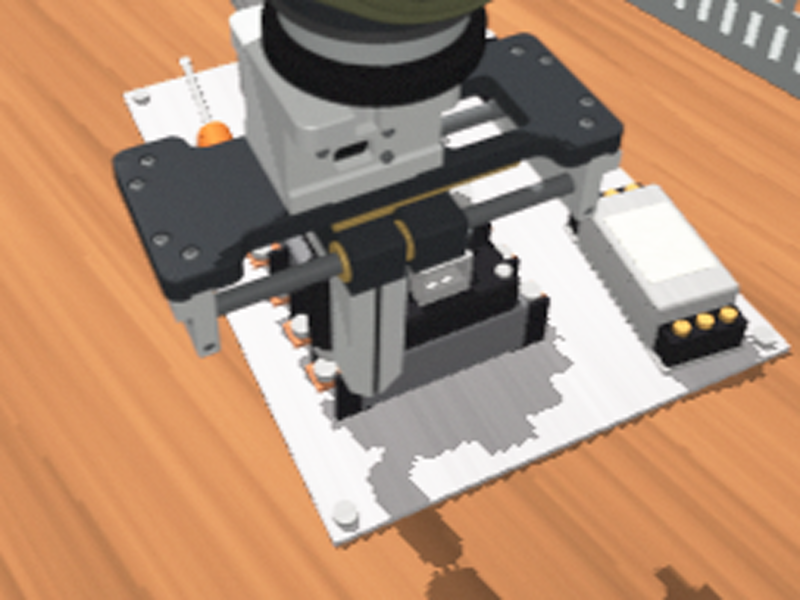

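The closed fingertips are standing behind the knob (fingers end near (375,385)) and the gripper body is clear of everything. I'll push the knob along its arc.

Emit:
{"method": "apply_moves", "body": {"deltas": [[255,0.3,0.9,0,0,0,0],[255,0.2,0.9,0,0,0,0],[255,0,0.5,0,0,0,0],[255,-0.3,0.5,0,0,0,0],[255,-0.2,0.5,0,0,0,0],[255,-0.2,0.5,0,0,0,0],[255,-0.1,0.5,0,0,0,0]]}}

```text
time_s: 3.1
ee_pos: [0.4936, -0.1233, 0.1164]
eef_rot: [-3.141, 0.002, 1.326]
force: [-8.7, -5.1, 4.2]
grip_width: 0.0005
grip_force: 4.2
```

Emit:
{"method": "apply_moves", "body": {"deltas": [[255,-0.1,0.4,0,0,0,0],[255,-0.1,0.4,0,0,0,0],[255,0,0.4,0,0,0,0],[255,0,0.4,0,0,0,0],[255,0,0.4,0,0,0,0],[255,0,0.4,0,0,0,0],[255,0,0,0,0,0,0]]}}

```text
time_s: 3.8
ee_pos: [0.492, -0.0986, 0.1161]
eef_rot: [-3.142, 0.0, 1.327]
force: [-2.8, -0.2, -1.0]
grip_width: 0.0005
grip_force: 0.7
```

Emit:
{"method": "apply_moves", "body": {"deltas": [[255,0.1,0.4,0,0,0,0],[255,0.1,0.4,0,0,0,0],[255,0.1,0.4,0,0,0,0]]}}

```text
time_s: 4.1
ee_pos: [0.4952, -0.087, 0.116]
eef_rot: [3.141, 0.0, 1.326]
force: [-3.7, -2.8, 0.8]
grip_width: 0.001
grip_force: 1.8
```

```bash
python3 - <<'E'
from h import *
q=np.load('q.npy')
ims=[]
for n in ('scene','wrist'):
    c=cam(n); pickle.dump(c,open(n+'1.pkl','wb'))
    ims.append(cv2.resize(c['img'][:,:,::-1],(800,600),interpolation=cv2.INTER_CUBIC))
s=ims[0][200:500,180:580]
cv2.imwrite('pics/c1.png',np.hstack([cv2.resize(s,(400,300)),cv2.resize(ims[1],(400,300))]))
E
```

```text
(no output)
```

View pics/c1.png

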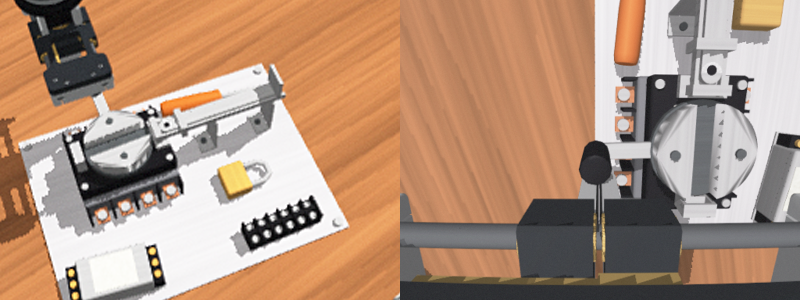

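The wrist view shows the lever almost at −x and the slot nearly in line with the channel. I'll measure this with an overlay of the slot edges at angle 0.

```bash
cat > ov.py <<'E'
from fit import *
q=np.load('q.npy'); c=pickle.load(open('wrist1.pkl','rb'))
im=cv2.resize(c['img'][:,:,::-1],None,fx=4,fy=4,interpolation=cv2.INTER_CUBIC)
def ln(P,col):
    p=(proj(c,W(q,P))*4+1.5).astype(int); cv2.line(im,tuple(map(int,p[0])),tuple(map(int,p[1])),col,1)
for x in (-.011,.011): ln([[x,-.0385,.09],[x,.0385,.09]],(0,255,0))
for x in (-.008,.008): ln([[x,.04,.082],[x,.12,.082]],(255,0,255))
for y in (.086,.053): ln([[-.015,y,.0865],[.015,y,.0865]],(0,255,255))
x,y=(proj(c,W(q,[0,.0,.09]))[0]*4).astype(int); x0=max(0,x-400); y0=max(0,y-330); print(x0,y0)
cv2.imwrite('pics/ov.png',im[y0:y0+600,x0:x0+800])
E
python3 ov.py|tail -1
```

```text
1178 455
```

View pics/ov.png

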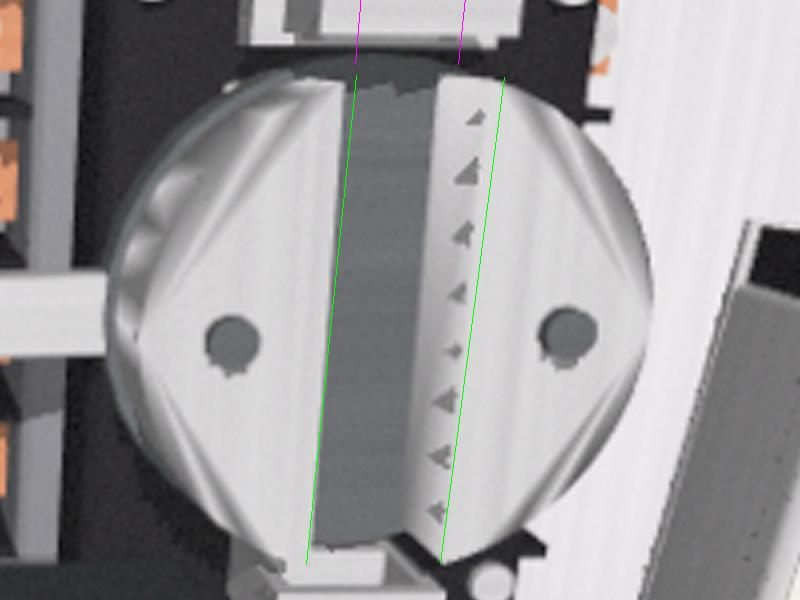

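The slot edge is about 0.03–0.05 rad anticlockwise of the off line, which agrees with the finger geometry. I'll nudge 3 mm further, then back off and go up and over to behind the tab.

Emit:
{"method": "apply_moves", "body": {"deltas": [[255,0,0.15,0,0,0,0],[255,0.1,0.15,0,0,0,0],[255,0,0,0,0,0,0],[255,0,0,0,0,0,0],[255,-0.2,-0.7,0,0,0,0],[255,-0.3,-1.3,0,0,0,0],[255,0,0,3,0,0,0],[255,0,0,4,0,0,0],[255,0,0,3,0,0,0],[255,0,0,0,0,0,0]]}}

```text
time_s: 5.2
ee_pos: [0.4923, -0.1057, 0.2194]
eef_rot: [3.135, 0.0, 1.325]
force: [-0.2, -0.1, -0.1]
grip_width: 0.0004
grip_force: 0.0
```

```bash
python3 - <<'E'
from h import *
pickle.dump(cam('wrist'),open('wrist1.pkl','wb'))
E
python3 ov.py|tail -1
```

```text
976 263
```

View pics/ov.png

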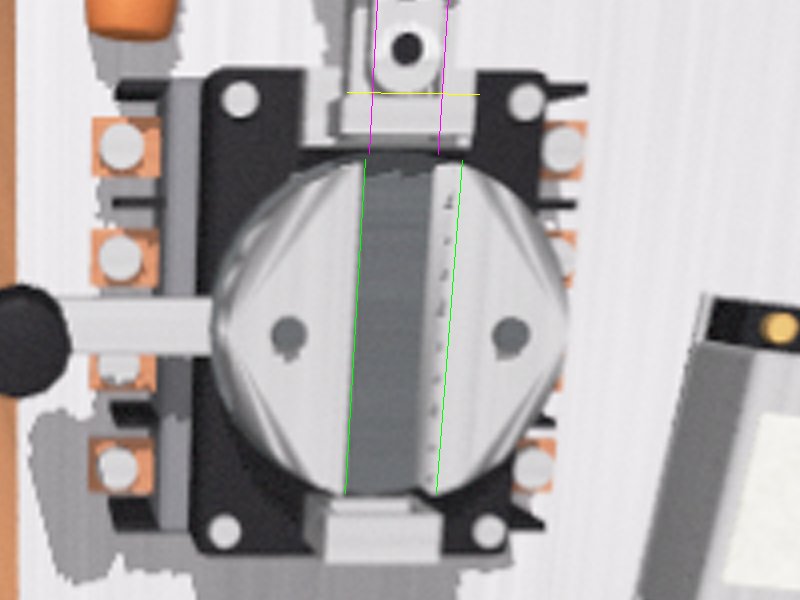

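The slot now lines up with the overlay. I'll move behind the tab.

Emit:
{"method": "apply_moves", "body": {"deltas": [[255,1.5,2.5,0,0,0,0],[255,2,3.5,0,0,0,0],[255,2,3.5,0,0,0,0],[255,2,3.5,0,0,0,0],[255,2,3.5,0,0,0,0],[255,2,3.5,0,0,0,0],[255,2,3.5,0,0,0,0],[255,2,3,0,0,0,0],[255,0,0,-3,0,0,0],[255,0,0,-3,0,0,0]]}}

```text
time_s: 6.25
ee_pos: [0.6462, 0.1608, 0.1528]
eef_rot: [-3.14, 0.001, 1.327]
force: [0.4, -0.3, -1.0]
grip_width: 0.0004
grip_force: 0.0
```

Emit:
{"method": "apply_moves", "body": {"deltas": [[255,0,0,-2.5,0,0,0],[255,0,0,-1.5,0,0,0],[255,0,0,0,0,0,0]]}}

```text
time_s: 6.55
ee_pos: [0.6452, 0.1599, 0.1124]
eef_rot: [-3.137, 0.002, 1.325]
force: [0.1, -0.2, -0.3]
grip_width: 0.0002
grip_force: 0.0
```

```bash
python3 - <<'E'
from fit import *
q=np.load('q.npy')
c=cam('side'); o=__import__('station').ctrl.get_obs(); print(o['ee_pos'])
cv2.imwrite('pics/side2.png',cv2.resize(c['img'][80:290,160:440,::-1],(800,600),interpolation=cv2.INTER_CUBIC))
p=o['ee_pos']-[q[0],q[1],0]; print('plate',np.cos(q[2])*p[0]+np.sin(q[2])*p[1],-np.sin(q[2])*p[0]+np.cos(q[2])*p[1])
E
```

```text
[[ 0.474 -0.177  0.004]
 [ 0.562  0.171  0.004]
 [ 0.819  0.101  0.004]
 [ 0.729 -0.243  0.004]] [np.float64(0.263), np.float64(0.359), np.float64(0.266), np.float64(0.355)]
[0.64593489 0.16010738 0.11455811]
plate -0.0014031760013942657 0.25286527100486317
```

View pics/side2.png

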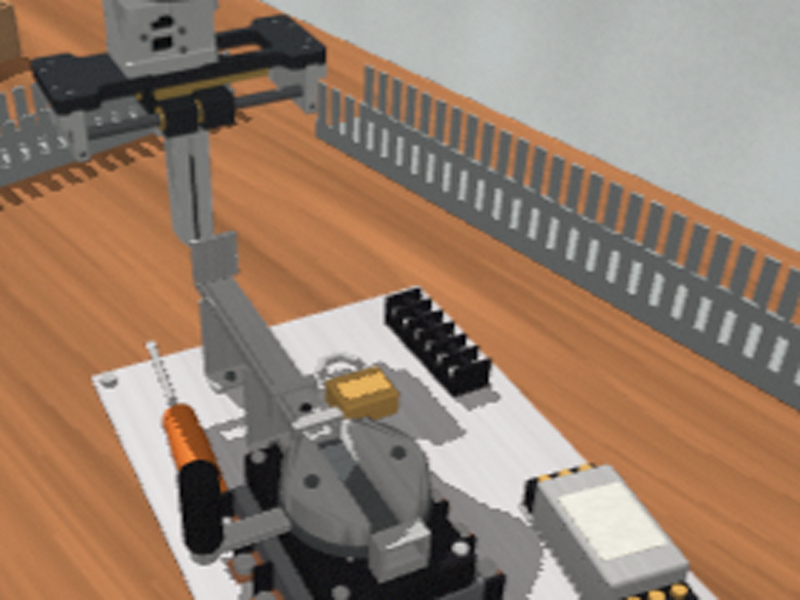

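The fingers are directly behind the tab (215,255). I'll push along the channel.

Emit:
{"method": "apply_moves", "body": {"deltas": [[255,-0.25,-0.97,0,0,0,0],[255,-0.25,-0.97,0,0,0,0],[255,-0.1,-0.39,0,0,0,0],[255,-0.1,-0.39,0,0,0,0],[255,-0.1,-0.39,0,0,0,0],[255,-0.1,-0.39,0,0,0,0],[255,-0.1,-0.39,0,0,0,0],[255,-0.1,-0.39,0,0,0,0],[255,-0.1,-0.39,0,0,0,0],[255,-0.1,-0.39,0,0,0,0]]}}

```text
time_s: 7.6
ee_pos: [0.6331, 0.1098, 0.1155]
eef_rot: [3.142, -0.0, 1.326]
force: [1.6, 3.1, 2.6]
grip_width: 0.0002
grip_force: 1.4
```

Emit:
{"method": "apply_moves", "body": {"deltas": [[255,-0.13,-0.49,0,0,0,0],[255,-0.13,-0.49,0,0,0,0],[255,-0.13,-0.49,0,0,0,0],[255,-0.13,-0.49,0,0,0,0],[255,-0.13,-0.49,0,0,0,0],[255,-0.13,-0.49,0,0,0,0],[255,-0.13,-0.49,0,0,0,0],[255,-0.13,-0.49,0,0,0,0]]}}

```text
time_s: 8.4
ee_pos: [0.6226, 0.0704, 0.1155]
eef_rot: [-3.142, 0.0, 1.326]
force: [0.4, 3.1, 2.2]
grip_width: 0.0004
grip_force: 1.5
```

Emit:
{"method": "apply_moves", "body": {"deltas": [[255,-0.12,-0.49,0,0,0,0],[255,-0.12,-0.49,0,0,0,0],[255,-0.12,-0.49,0,0,0,0],[255,-0.12,-0.49,0,0,0,0],[255,-0.12,-0.49,0,0,0,0],[255,-0.12,-0.49,0,0,0,0],[255,-0.12,-0.49,0,0,0,0],[255,-0.12,-0.49,0,0,0,0]]}}

```text
time_s: 9.2
ee_pos: [0.613, 0.0311, 0.1154]
eef_rot: [-3.141, 0.0, 1.326]
force: [1.4, 2.2, 2.0]
grip_width: 0.0007
grip_force: 1.4
```

Emit:
{"method": "apply_moves", "body": {"deltas": [[255,-0.1,-0.39,0,0,0,0],[255,-0.1,-0.39,0,0,0,0],[255,-0.1,-0.39,0,0,0,0],[255,-0.05,-0.2,0,0,0,0]]}}

```text
time_s: 9.6
ee_pos: [0.6096, 0.0175, 0.1154]
eef_rot: [-3.141, 0.0, 1.326]
force: [1.1, 3.0, 1.6]
grip_width: 0.0007
grip_force: 1.3
```

Next I'll creep forward in small steps until the force rises at the strap.

Emit:
{"method": "apply_moves", "body": {"deltas": [[255,-0.05,-0.2,0,0,0,0],[255,-0.05,-0.2,0,0,0,0],[255,-0.02,-0.1,0,0,0,0]]}}

```text
time_s: 9.9
ee_pos: [0.6084, 0.0127, 0.1154]
eef_rot: [-3.142, 0.0, 1.326]
force: [1.3, 1.9, 2.5]
grip_width: 0.0005
grip_force: 1.3
```

Emit:
{"method": "apply_moves", "body": {"deltas": [[255,-0.02,-0.1,0,0,0,0],[255,0,0,0,0,0,0]]}}

```text
time_s: 10.1
ee_pos: [0.6083, 0.0122, 0.1154]
eef_rot: [-3.142, -0.001, 1.326]
force: [1.1, 4.4, 2.3]
grip_width: 0.0001
grip_force: 2.4
```

Emit:
{"method": "apply_moves", "body": {"deltas": [[255,-0.02,-0.1,0,0,0,0],[255,0,0,0,0,0,0]]}}

```text
time_s: 10.3
ee_pos: [0.6083, 0.0121, 0.1155]
eef_rot: [3.141, -0.002, 1.326]
force: [2.6, 10.7, 1.6]
grip_width: 0.0002
grip_force: 5.4
```

The motion has stopped and the force is up to 11 N, so the tab is against the strap at the expected place. I'll back off, lift and check.

Emit:
{"method": "apply_moves", "body": {"deltas": [[255,0.1,0.5,0,0,0,0],[255,0.4,1.5,0,0,0,0],[255,0.5,2,0,0,0,0],[255,0,0,3,0,0,0],[255,0,0,4,0,0,0],[255,0,3,4,0,0,0],[255,0,4,0,0,0,0],[255,0,4,0,0,0,0],[255,0,4,0,0,0,0],[255,0,0,0,0,0,0]]}}

```text
time_s: 11.3
ee_pos: [0.6172, 0.2059, 0.2249]
eef_rot: [-3.141, 0.0, 1.33]
force: [0.3, -0.6, 0.7]
grip_width: 0.0004
grip_force: 0.0
```

```bash
python3 - <<'E'
from h import *
a,b=[cam(n)['img'][:,:,::-1] for n in ('side','scene')]
cv2.imwrite('pics/end.png',np.hstack([cv2.resize(a[150:350,190:390],(400,400),interpolation=2),cv2.resize(b[150:300,120:320],(400,300),interpolation=2)[0:300] if 0 else cv2.resize(b[140:340,110:310],(400,400),interpolation=2)]))
E
```

```text
(no output)
```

View pics/end.png

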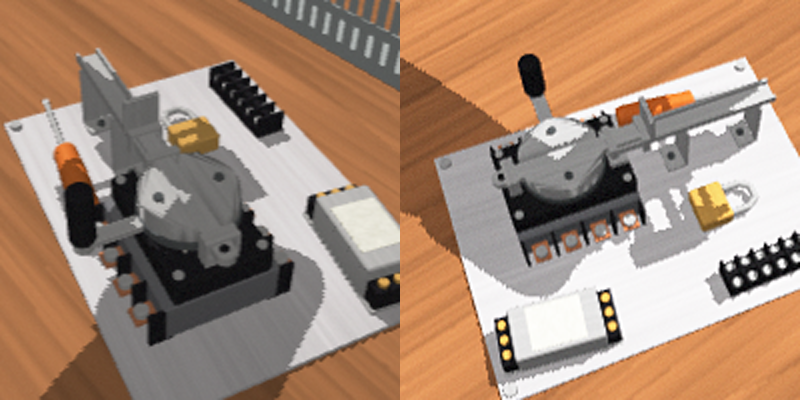

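The nose with its hole sticks out of the keeper at (225,245) in the side view, and the tab stands against the rear strap. Nothing else has moved, so I'm handing in.

```bash
python3 -c "
from station import ctrl
print(ctrl.hand_in())"
```

```text
the job is handed in; nothing more can be done
None
```

The switch is locked off and the job is handed in at about 11 s of the 48 s allowed: the slot is lined up, the bar is home against the rear strap with its nose through the keeper, and the loose parts look undisturbed; the hand-in returned no verdict.

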